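# Hold the dust-case shutter half open

## Robot

A 6-joint arm with a two-finger parallel gripper is mounted at the origin on the work surface. World frame = base frame: x ahead of the robot, y to its left, z up, the work surface at z = 0. Lengths are in m, angles in rad, forces in N, time in s.
With the tool pointing down it reaches from about 0.325 to 0.875 m from the base axis. Payload 4.4 kg.
Tool frame: the origin (TCP) lies at the very end of the fingers, on their centre line; the grasp point (between the pads) lies 19 mm behind it (manip.tcp_to_grasp is the distance from the TCP to the grasp point, in m); x points along the fingers, y is the direction in which the jaws open and shut, and the axes are right-handed (so a half turn about x gives the same grasp; the last joint's range is limited). The gripper opens to 85 mm and grips with 20 to 120 N. Pads are 22 mm wide; open, the fingers measure 114 mm over their backs; the gripper's body (76 mm by 85 mm) begins 54 mm behind the grasp point. The pads swing forward as they close: fully open they stand 13 mm farther back than shut.
Start: joints at [-1.49, 0.207, 1.542, -0, 1.393, -0.15], TCP at [0.132, -0.56, 0.231] pointing down, gripper open.
Joint ranges: [-2.73, 2.73], [-0.86, 2.22], [0.23, 2.46], [-1.11, 4.25], [0.08, 2.63], [-2.82, 2.82]. Speed limits (rad/s): [2.79, 2.79, 3.14, 3.14, 3.14, 3.14].

## Interface

Orientations are given as a rotation vector (axis times angle).
In Python, from plant import manip gives the robot as it stands. The module is installed in compiled form; this text tells all that it offers.
- The arm moves only by the shell command python3 -m creep 'ROWS' [OPENING]. ROWS is JSON, a list of rows, each a list of 2 entries, a list of its own where there are three numbers: the shift along the tool's x, y, z in units of 25 mm (1.0 is 25 mm), then the turn, a rotation vector about the tool's x, y, z in units of pi rad (1.0 is pi rad). In form: [[[dx, dy, dz], [rx, ry, rz]], ...]. A call has 1 to 12 rows; each row shifts and turns the commanded pose from where the row before left it, along the tool's axes as they then stand; what a row does not reach is not made up. A row lasts 1/12 s, in which the tool goes at most 41.7 mm and 7.16 degrees, less where a joint would pass 70% of its speed; a pose out of reach is approached as far as the arm can. A call with a number of a shift or a turn outside -1 to 1 is refused whole. A call with a gripper value outside its range is refused whole. OPENING is the opening, from 0 (shut) to 1 (fully open), set as the call begins (- or left out, the last holds). The fingers move at their own pace and stop on an object; the grip force is fixed at half the most. Time passes only in rows, so rows that do not move let the fingers close. It gives the time, the measured TCP pose, the force and the opening at its end, in the units of the state.
- manip.state(): the state, without advancing time (a new reading comes with each control period).
- manip.grab_frame(name): name is "scene" or "top" or "wrist"; returns a dict with "img" (384x512x3 uint8, red, green, blue), "vfov" (degrees; the focal length in pixels is half the picture's height over the tangent of half this angle, whatever the lens; pixels are square), "cx", "cy" (the principal point, pixels), "k1" (the pictures are not rectified: a ray, as slopes to the right and down, at radius r is drawn at 1 + k1 r^2 times it, then the intrinsics apply), "R" (3x3) and "t" (3): a world point X has camera coordinates R X + t; the wrist camera has in their place "hand_eye" (4x4, takes a point from camera to tool coordinates, whose origin is the TCP and whose axes are the tool frame's). Camera axes: x right, y down, z forward; pixel columns grow to the right and rows downward; lengths in m; the calibration is good to about 2 mm. A picture is of the moment at which its call begins: read the wrist's pose just before it. There is no depth.
- manip.job_done(): hands the job in, once; it reports no verdict.
The state is a dict: "clock": time; "q": joint angles; "joint_vel": joint speeds; "effort": joint torques, N m; "position": TCP position; "tool_rot": TCP orientation; "wrist_force": force on the tool from outside, world axes, zero at the start; "ft_torque": the same for the moment, N m; "finger_gap": finger opening in m.
Only numpy, scipy, OpenCV 4.12 (cv2) and the standard library are available. Lean on these libraries where they do the work, as an engineer would, in place of code of your own. Each camera call takes 0.05 s, during which the arm holds its last target.

## Task

The red alarm clock blocks the sprung shutter of the green dust case: lift it off and set it down upright inside the blue-lined tray, without dropping it. Then slide the shutter by its black fin towards where the clock stood until it is half open, its rear edge over the brass divider (level with the orange marks), so that the first compartment is open and the second is never bared. Finish while still holding the shutter there with the gripper, and leave the watch stand, jar, loupe and yellow box where they are.

Things in the scene. Friction and masses are not known exactly. Their poses are not given: they have to be found in the camera images.
- case: Fixed green dust case, 130 (x) by 220 (y) mm, top 50 mm above the bench; origin: centre of its underside. Its +y is the shutter's opening direction. Under the shutter, at the -y end, are the first (y -100 to -60 mm) and second (y -48 to -8 mm) open compartments; from y -8 to +110 mm is a flat deck, where the clock stands. Guide rails (|x| 53 to 65 mm) rise 8 mm above the top all along y.
- divider (a point): Middle of the top of the brass divider, 12 mm thick, between the two compartments, at case y = -54 mm, 49 mm above the bench; hidden by the shutter at first. Orange 12 mm marks on both guide rails stand level with it. Axes of the case.
- shutter (a joint): Travel of the shutter in m along the case's +y: 0 shut (so at the start), 0.1 fully open, 0.05 half open (rear edge over the middle of the divider). The spring pulls it shut with 3 N at 0, rising 1 N per 10 mm: 8 N at half, 13 N at full; let go, it snaps shut.
- fin (a point): Point in the shutter's upright black fin (white line on top), 14 mm thick along y, 50 mm wide along x, from 57 to 101 mm above the bench; the point is midway in x and y, 82 mm above the bench, at case y = -70 mm when shut. Axes of the case. The fin stands on an aluminium plate 90 mm wide (x), its upper face 57 mm above the bench, reaching from 34 mm behind the fin (-y) to 72 mm ahead.
- shutter_edge (a point): Middle of the shutter plate's rear (-y) edge, on its upper face, 34 mm behind the fin's centre; over the divider when half open.
- clock_center (a point): Centre of the loose red alarm clock: a box 40 mm deep (its x), 60 mm wide (its y), 72 mm high, plus a thin white bar on top (seen only, 5 mm); white dial on its +x face; 0.15 to 0.3 kg. The point is 36 mm above its flat underside; axes are the clock's own. It starts upright on the case's deck, so 86 mm above the bench.
- tray: Fixed empty tray of dark wood with blue felt lining, 180 (x) by 140 (y) mm outside, walls 6 mm thick and 22 mm high, inner floor 6 mm above the bench; origin: centre of its underside.
- watch: Loose bystander: wristwatch on a grey cushion on a white 50 by 50 mm foot, 59 mm high; origin under its centre.
- jar: Loose bystander: amber jar with white cap, 42 mm across, 50 mm high; origin under its centre.
- loupe: Loose bystander: black conical eye loupe, 38 mm across its foot, 34 mm high; origin under its centre.
- battery_box: Loose bystander: yellow box, 45 by 60 mm, 30 mm high; origin under its centre.
There are look-alikes about, which are no part of the job. There is more than one size of the part that bears clock_center; the job needs the middle-sized.

How it is judged:
On the way, in this order (a step that is already met when the one before it is completed fails the run):
1. the clock stands upright in the tray, let go (x of clock_center in the frame of tray between -0.068 and 0.068 m and y of clock_center in the frame of tray between -0.048 and 0.048 m and z of clock_center in the frame of tray between 0.035 and 0.047 m and angle between clock_center's own z axis and vertical below 0.12 rad and linear speed of clock below 0.02 m/s and contact force between the fingers and clock below 0.1 N), for 0.2 s.
2. the gripper holds the shutter still at half travel (value of joint shutter between 0.043 and 0.057 m and velocity of joint shutter between -0.01 and 0.01 m/s and contact force between the fingers and shutter above 3 N), for 0.5 s.
At the end, for the whole second after the job is handed in: The clock stands upright (0.12 rad), released and still in the tray, its centre within 68 mm (x) and 48 mm (y) of the tray's. The fingers hold the shutter still (3 N or more) at 50 mm of travel within 7 mm; nothing loose touches it; the four bystanders are within 30 mm of their places (all of step 1 and all of step 2 and not (contact force between shutter and clock above 0.1 N) and not (contact force between shutter and watch above 0.1 N) and not (contact force between shutter and jar above 0.1 N) and not (contact force between shutter and loupe above 0.1 N) and not (contact force between shutter and battery_box above 0.1 N) and distance of each of watch, jar, loupe, battery_box from where it was at the start of the episode below 0.03 m); the arm keeps its last pose, push and grip.
It fails at once if the second compartment is bared: shutter beyond 65 mm (value of joint shutter above 0.065 m).
It fails at once if the shutter is shoved against the clock (contact force between shutter and clock above 2 N).
It fails at once if the clock is tipped over (angle between clock_center's own z axis and vertical above 0.7 rad).
It fails at once if the clock is dropped (falls free by more than about 3 cm) (linear speed of clock above 0.75 m/s and contact force between the fingers and clock below 0.05 N).
It fails at once if a bystander is knocked more than 30 mm (distance of any of watch, jar, loupe, battery_box from where it was at the start of the episode above 0.03 m).
It also fails if it takes over 51 s, if anything falls off the work surface, if the arm or the gripper's body presses on something with over 40 N, if the wrist force passes 120 N, or if a joint passes its speed limit or range.

## Working session

There is one attempt and no reset: what is moved stays moved. The work goes in short steps, Python scripts to look and compute and a shell command to move; the robot and the scene stay as the last step left them, time stands still between calls to the robot, and variables do not carry over. Pictures are saved under pics/ and viewed, and the job is handed in when it is done.

```bash
mkdir -p pics; cat > h.py <<'E'
import numpy as np, cv2
from plant import manip
from scipy.spatial.transform import Rotation as Rn
def ray(f,u,v):
    fl=f["img"].shape[0]/2/np.tan(np.radians(f["vfov"])/2)
    x=(u-f["cx"])/fl;y=(v-f["cy"])/fl;r=np.hypot(x,y);s=r
    for _ in range(30): s=r/(1+f["k1"]*s*s)
    k=s/r if r>0 else 1
    return np.array([x*k,y*k,1])
def pose(f,st=None):
    if "R" in f: R=np.array(f["R"]);t=np.array(f["t"]);return R.T,-R.T@t
    H=np.array(f["hand_eye"]);Rt=Rn.from_rotvec(st["tool_rot"]).as_matrix()
    return Rt@H[:3,:3],Rt@H[:3,3]+np.array(st["position"])
def onz(f,u,v,z,st=None):
    A,c=pose(f,st);d=A@ray(f,u,v);return c+d*(z-c[2])/d[2]
def proj(f,X,st=None):
    A,c=pose(f,st);p=A.T@(np.array(X)-c);x,y=p[0]/p[2],p[1]/p[2];k=1+f["k1"]*(x*x+y*y)
    fl=f["img"].shape[0]/2/np.tan(np.radians(f["vfov"])/2)
    return np.array([f["cx"]+fl*k*x,f["cy"]+fl*k*y])
def save(n,im): cv2.imwrite("pics/"+n+".png",im[:,:,::-1])
E
python3 - <<'E'
from h import *
import pickle
st=manip.state();print(st)
F={}
for n in("scene","top","wrist"):
    f=manip.grab_frame(n);F[n]=f;save(n+"0",f["img"]);print(n,{k:v for k,v in f.items() if k!="img"})
pickle.dump((st,F),open("f0.pkl","wb"))
E
```

```text
{'clock': 0.0, 'q': array([-1.48951170e+00,  2.07415549e-01,  1.54295057e+00, -2.38539377e-05,
        1.39353451e+00, -1.50540841e-01]), 'joint_vel': array([ 0.00098202, -0.00245781,  0.00052701, -0.00100911,  0.00032323,
       -0.00107891]), 'effort': array([ 5.16172058e-04, -3.83032429e+01, -2.91592026e+01, -3.14978968e-05,
        1.05043181e-02, -8.23062493e-06]), 'position': array([ 0.13200487, -0.55885648,  0.23012992]), 'tool_rot': array([ 2.09962757,  0.24690564, -2.09950826]), 'wrist_force': array([-0.19885477,  0.54720536, -0.15105288]), 'ft_torque': array([ 0.02603804,  0.02833954, -0.00275624]), 'finger_gap': 0.08535204658222274}
scene {'vfov': 45.93291033800867, 'cx': 257.74573610888945, 'cy': 187.89470617301185, 'k1': 0.048874495256886426, 'R': array([[-0.16894594,  0.9855978 ,  0.00736508],
       [ 0.60383483,  0.10940635, -0.78956554],
       [-0.77899985, -0.1289466 , -0.61362204]]), 't': array([ 0.11212   , -0.27848909,  1.37099924])}
top {'vfov': 51.142841323775805, 'cx': 255.16199886681352, 'cy': 193.4601634726603, 'k1': -0.020203827367499153, 'R': array([[ 0.02482367, -0.99967095,  0.00646409],
       [-0.97982415, -0.02561253, -0.19821358],
       [ 0.19831392, -0.00141329, -0.98013754]]), 't': array([-0.03796117,  0.57000149,  0.74083482])}
wrist {'vfov': 71.33959868312814, 'cx': 256.4788367652925, 'cy': 191.98004099137142, 'k1': 0.005741482520601771, 'hand_eye': array([[ 4.76000296e-04, -3.02610122e-01,  9.53114310e-01,
        -1.42919480e-01],
       [ 9.99999871e-01, -2.68393709e-05, -5.07937080e-04,
         3.79253162e-04],
       [ 1.79287890e-04,  9.53114428e-01,  3.02610070e-01,
        -7.70489627e-02],
       [ 0.00000000e+00,  0.00000000e+00,  0.00000000e+00,
         1.00000000e+00]])}
```

View pics/scene0.png

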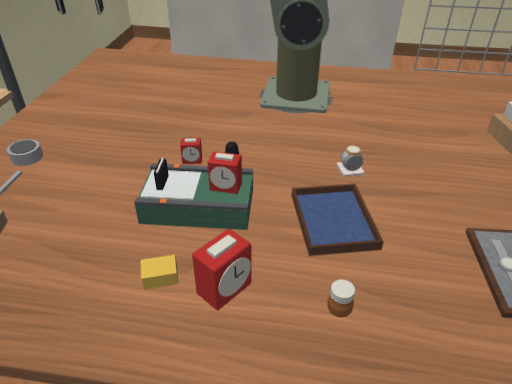

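View pics/top0.png

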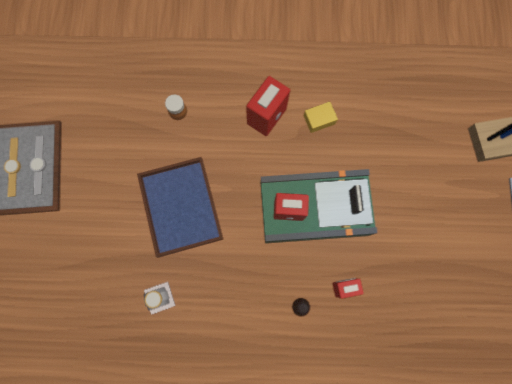

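View pics/wrist0.png

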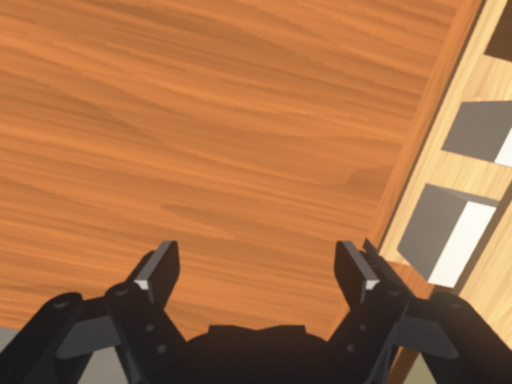

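Three red clocks are visible, given by scene pixel: a large one at (223,270), a small one at (191,150), and a mid-sized one standing on the case deck at (225,175), which is (292,206) in the top view. The one on the deck fits both the description and the size. I'll confirm it in an enlarged crop, along with the case and tray.

```bash
python3 - <<'E'
from h import *
import pickle
st,F=pickle.load(open("f0.pkl","rb"))
a=F["top"]["img"]
save("c1",cv2.resize(a[160:250,250:385],None,fx=5.8,fy=5.8,interpolation=cv2.INTER_CUBIC))
save("c2",cv2.resize(a[150:320,130:230],None,fx=3.5,fy=3.5,interpolation=cv2.INTER_CUBIC))
b=F["scene"]["img"]
save("c3",cv2.resize(b[130:235,130:262],None,fx=5.6,fy=5.6,interpolation=cv2.INTER_CUBIC))
E
```

```text
(no output)
```

View pics/c1.png

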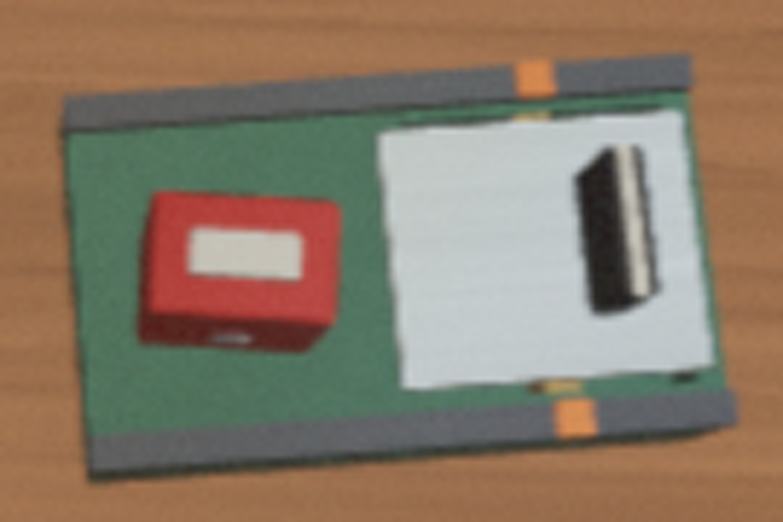

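View pics/c2.png

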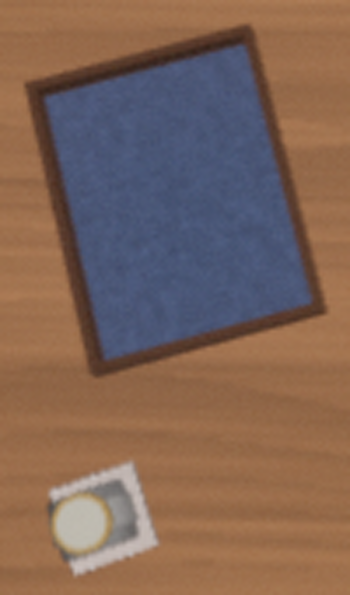

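View pics/c3.png

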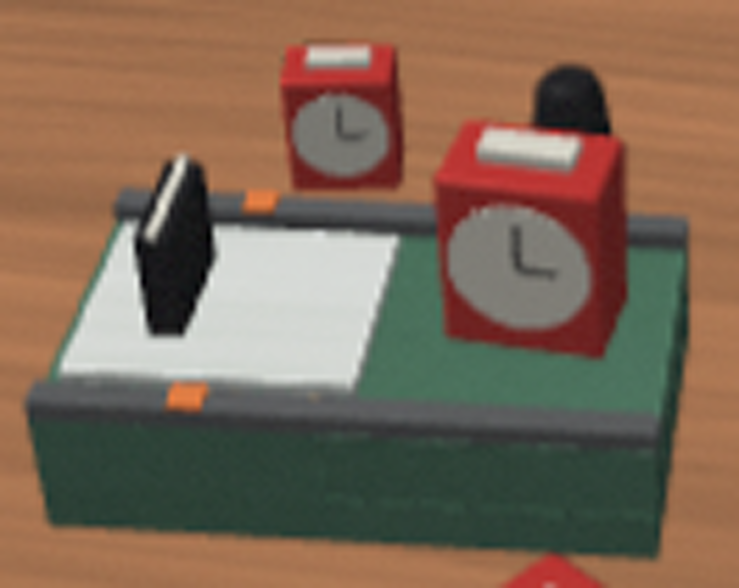

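```bash
python3 - <<'E'
from h import *
import pickle
st,F=pickle.load(open("f0.pkl","rb"));f=F["top"];s=F["scene"]
def P(name,pts,z,ox,oy,k,f=f):
    r=[onz(f,ox+(u+.5)/k-.5,oy+(v+.5)/k-.5,z) for u,v in pts]
    r=np.array(r);print(name,"mean",(r.mean(0)*1000).round(1));
    n=len(r)
    for i in range(n):
        d=r[(i+1)%n]-r[i];print("   ",(r[i]*1000).round(1),"len",round(np.hypot(*d[:2])*1000,1),"ang",round(np.degrees(np.arctan2(d[1],d[0])),1))
P("clock",[(153,192),(340,204),(332,324),(151,308)],.122,250,160,5.8)
P("bar",[(190,229),(302,234),(301,278),(188,273)],.127,250,160,5.8)
P("rail",[(63,97),(690,54),(735,396),(88,437)],.058,250,160,5.8)
P("orange",[(535,78),(574,418)],.058,250,160,5.8)
P("fin",[(612,147),(640,147),(660,290),(632,300)],.101,250,160,5.8)
P("plate",[(379,130),(682,110),(714,368),(402,388)],.057,250,160,5.8)
P("tray",[(26,85),(250,27),(326,308),(97,375)],.022,130,150,3.5)
P("clockS",[(470,121),(625,140),(614,205),(438,184)],.122,130,130,5.6,s)
P("finS",[(183,156),(148,240)],.101,130,130,5.6,s)
P("orangeS",[(261,200),(187,396)],.058,130,130,5.6,s)
for n,(u,v) in dict(watch=(159,298),loupe=(301,307),jar=(175,104),yb=(320,117),small=(350,288),large=(268,96)).items():
    print(n,(onz(f,u,v,.03)*1000).round())
E
```

```text
clock mean [540.2 -90.1 122. ]
    [560.1 -61.3 122. ] len 59.0 ang -92.2
    [ 557.8 -120.2  122. ] len 38.3 ang 176.2
    [ 519.6 -117.6  122. ] len 56.6 ang 86.4
    [523.2 -61.2 122. ] len 36.9 ang -0.1
bar mean [540.3 -90.  127. ]
    [547.6 -72.7 127. ] len 34.9 ang -91.1
    [ 546.9 -107.6  127. ] len 13.9 ang 178.8
    [ 533.  -107.3  127. ] len 35.1 ang 88.9
    [533.7 -72.2 127. ] len 13.9 ang -1.9
rail mean [ 557.5 -147.7   58. ]
    [606.  -33.2  58. ] len 218.9 ang -84.4
    [ 627.2 -251.    58. ] len 119.7 ang -174.5
    [ 508.  -262.6   58. ] len 219.3 ang 95.0
    [488.8 -44.2  58. ] len 117.7 ang 5.4
orange mean [ 558.2 -202.3   58. ]
    [ 617.1 -196.7   58. ] len 118.4 ang -174.6
    [ 499.2 -207.8   58. ] len 118.4 ang 5.4
fin mean [ 559.1 -219.1  101. ]
    [ 583.3 -211.9  101. ] len 9.2 ang -88.5
    [ 583.5 -221.1  101. ] len 47.4 ang -173.7
    [ 536.5 -226.3  101. ] len 9.8 ang 110.9
    [ 533.  -217.1  101. ] len 50.6 ang 5.9
plate mean [ 557.6 -199.1   57. ]
    [ 597.4 -142.6   57. ] len 105.8 ang -84.6
    [ 607.3 -247.9   57. ] len 90.1 ang -174.8
    [ 
[... 191 characters left out ...]
 ang -162.6
    [484.6  40.   22. ] len 136.8 ang 107.8
    [442.7 170.2  22. ] len 179.2 ang 17.9
clockS mean [541.2 -86.  122. ]
    [ 520.2 -115.1  122. ] len 56.8 ang 88.0
    [522.2 -58.4 122. ] len 40.0 ang 6.0
    [561.9 -54.2 122. ] len 62.1 ang -91.3
    [ 560.5 -116.3  122. ] len 40.4 ang 178.3
finS mean [ 556.6 -218.   101. ]
    [ 530.6 -220.7  101. ] len 52.2 ang 5.9
    [ 582.5 -215.3  101. ] len 52.2 ang -174.1
orangeS mean [ 553.3 -202.    58. ]
    [ 494.1 -207.7   58. ] len 119.0 ang 5.5
    [ 612.6 -196.3   58. ] len 119.0 ang -174.5
watch [363. 159.  30.]
loupe [ 353. -119.   30.]
jar [769. 154.  30.]
yb [ 747. -158.   30.]
small [ 391. -215.   30.]
large [792. -46.  30.]
```

```bash
cat >> h.py <<'E'
def delta(target,yaw_jaw,st=None):
    """shift (units, current tool axes) and turn about tool x (units of pi) to reach TCP target, tool down, jaw at yaw (deg)"""
    st=st or manip.state();R=Rn.from_rotvec(st["tool_rot"]).as_matrix()
    c=[]
    for y in(yaw_jaw,yaw_jaw+180):
        j=np.array([np.cos(np.radians(y)),np.sin(np.radians(y)),0]);x=np.array([0,0,-1.]);T=np.c_[x,j,np.cross(x,j)]
        c.append((Rn.from_matrix(R.T@T).as_rotvec(),T))
    rv,T=min(c,key=lambda a:np.linalg.norm(a[0]))
    d=(np.array(target)-st["position"])
    print("t",round(st["clock"],2),"pos",(st["position"]*1000).round(1),"q6",st["q"][5].round(2),"gap",round(st["finger_gap"],4),"F",np.round(st["wrist_force"],1))
    print("turn/pi",(rv/np.pi).round(4),"shift now-axes",(R.T@d/.025).round(3),"after-turn axes",(T.T@d/.025).round(3))
E
python3 - <<'E'
from h import *
print(Rn.from_rotvec(manip.state()["tool_rot"]).as_matrix().round(3))
delta([.5405,-.089,.170],-0.5)
E
```

```text
[[-0.     0.23  -0.973]
 [ 0.002 -0.973 -0.23 ]
 [-1.    -0.002 -0.   ]]
t 0.15 pos [ 132.  -559.   230.4] q6 -0.15 gap 0.0857 F [0.2 0.4 0.4]
turn/pi [-4.234e-01 -4.000e-04  4.000e-04] shift now-axes [  2.446 -14.54  -20.22 ] after-turn axes [  2.415  16.174 -18.943]
```

```bash
python3 -m creep '[[[0,0,-1],[-0.0145,0,0]],[[0,0,-1],[-0.0145,0,0]],[[0,0,-1],[-0.0145,0,0]],[[0,0,-1],[-0.0145,0,0]],[[0,0,-1],[-0.0145,0,0]],[[0,0,-1],[-0.0145,0,0]],[[0,0,-1],[-0.0145,0,0]],[[0,0,-1],[-0.0145,0,0]],[[0,0,-1],[-0.0145,0,0]],[[0,0,-1],[-0.0145,0,0]],[[0,0,-1],[-0.0145,0,0]],[[0,0,-1],[-0.0145,0,0]]]' 1
python3 -c "
from h import *
delta([.5405,-.089,.170],-0.5)"
```

```text
clock: 1.15
position: [0.3954, -0.4212, 0.2308]
tool_rot: [1.763, 0.726, -1.763]
wrist_force: [0.1, -0.2, 0.5]
finger_gap: 0.0853
t 1.15 pos [ 395.4 -421.2  230.8] q6 -0.18 gap 0.0853 F [ 0.1 -0.2  0.5]
turn/pi [-2.487e-01 -1.000e-04  2.000e-04] shift now-axes [  2.438  -5.354 -13.475] after-turn axes [  2.432   5.688 -13.339]
```

```bash
python3 -m creep '[[[0,0,-1],[-0.0207,0,0]],[[0,0,-1],[-0.0207,0,0]],[[0,0,-1],[-0.0207,0,0]],[[0,0,-1],[-0.0207,0,0]],[[0,0,-1],[-0.0207,0,0]],[[0,0,-1],[-0.0207,0,0]],[[0,0,-1],[-0.0207,0,0]],[[0,0,-1],[-0.0207,0,0]],[[0,0,-1],[-0.0207,0,0]],[[0,0,-1],[-0.0207,0,0]],[[0,0,-1],[-0.0207,0,0]],[[0,0,-1],[-0.0207,0,0]]]' 1
python3 -c "
from h import *
delta([.5405,-.089,.170],-0.5)"
```

```text
clock: 2.15
position: [0.5178, -0.1556, 0.2309]
tool_rot: [1.216, 1.206, -1.216]
wrist_force: [0.3, 0.2, -0.0]
finger_gap: 0.0854
t 2.15 pos [ 517.8 -155.6  230.9] q6 -0.44 gap 0.0854 F [ 0.3  0.2 -0. ]
turn/pi [ 0.     -0.0001  0.0001] shift now-axes [ 2.435  0.885 -2.67 ] after-turn axes [ 2.435  0.884 -2.671]
```

```bash
python3 -m creep '[[[0.4,0.3,-0.9],[0,0,0]],[[0.4,0.3,-0.9],[0,0,0]],[[0.4,0.28,-0.87],[0,0,0]],[[0,0,0],[0,0,0]]]' 1
python3 - <<'E'
from h import *
st=manip.state();f=manip.grab_frame("wrist");
im=f["img"].copy()
z=.122
import numpy as np
for cx,cy in((.5405,-.089),):
  a=np.radians(-1)
  pts=[proj(f,[cx+sx*.02*np.cos(a)-sy*.03*np.sin(a),cy+sx*.02*np.sin(a)+sy*.03*np.cos(a),z],st) for sx,sy in((1,1),(1,-1),(-1,-1),(-1,1))]
cv2.polylines(im,[np.int32(np.round(pts))],True,(0,255,0),1)
save("w1",cv2.resize(im,None,fx=1.5,fy=1.5));delta([.5405,-.089,.078],-0.5,st)
E
```

```text
clock: 2.48
position: [0.5395, -0.0862, 0.1986]
tool_rot: [1.216, 1.211, -1.217]
wrist_force: [-0.8, 0.4, -0.7]
finger_gap: 0.0856
t 2.48 pos [539.5 -86.2 198.6] q6 -0.31 gap 0.0856 F [-0.8  0.4 -0.7]
turn/pi [ 0.0002 -0.0011  0.0014] shift now-axes [4.821 0.062 0.128] after-turn axes [4.822 0.041 0.111]
```

View pics/w1.png

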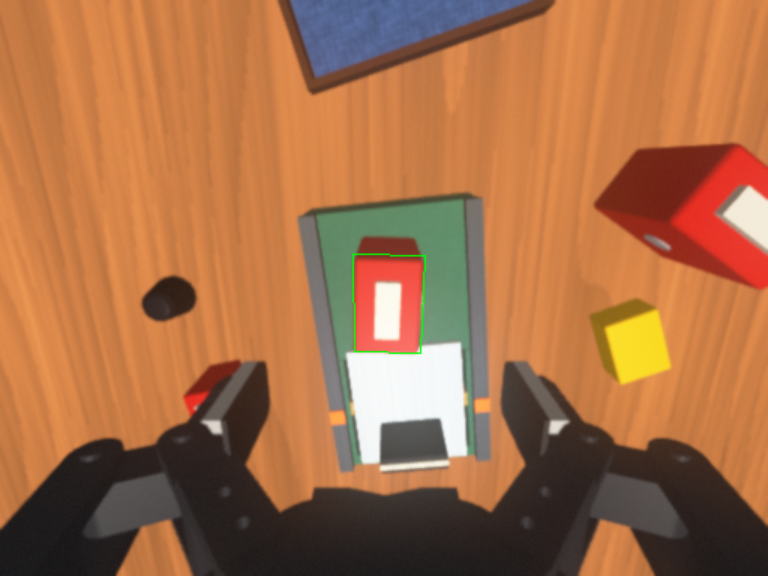

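The picture shows the clock's top at (355–421, 256–352), which matches my estimate to about 1 mm. The jaws straddle it, so I'll descend.

```bash
python3 -m creep '[[[0.8,0.02,0.03],[0,0,0]],[[0.8,0.01,0.03],[0,0,0]],[[0.8,0,0.03],[0,0,0]],[[0.8,0,0.02],[0,0,0]],[[0.8,0,0],[0,0,0]],[[0.5,0,0],[0,0,0]],[[0.3,0,0],[0,0,0]],[[0,0,0],[0,0,0]]]' 1
python3 -c "
from h import *
delta([.5405,-.089,.078],-0.5)"
```

```text
clock: 3.2
position: [0.54, -0.0934, 0.0797]
tool_rot: [1.218, 1.206, -1.221]
wrist_force: [-0.5, -0.4, 0.0]
finger_gap: 0.0857
t 3.2 pos [540.  -93.4  79.7] q6 -0.32 gap 0.0857 F [-0.5 -0.4  0. ]
turn/pi [-0.0013 -0.0003  0.001 ] shift now-axes [ 0.069  0.018 -0.177] after-turn axes [ 0.069  0.019 -0.177]
```

```bash
python3 -m creep '[[[0,0,-0.17],[0,0,0]],[[0,0,0],[0,0,0]]]' 1
python3 -m creep '[[[0,0,0],[0,0,0]],[[0,0,0],[0,0,0]],[[0,0,0],[0,0,0]],[[0,0,0],[0,0,0]],[[0,0,0],[0,0,0]],[[0,0,0],[0,0,0]],[[0,0,0],[0,0,0]],[[0,0,0],[0,0,0]],[[0,0,0],[0,0,0]],[[0,0,0],[0,0,0]]]' 0
python3 -c "
from h import *
delta([.5405,-.089,.17],-0.5)"
```

```text
clock: 3.37
position: [0.5424, -0.0889, 0.0826]
tool_rot: [1.219, 1.202, -1.217]
wrist_force: [1.0, 0.3, 0.4]
finger_gap: 0.0853
clock: 4.2
position: [0.542, -0.0891, 0.0821]
tool_rot: [1.218, 1.202, -1.217]
wrist_force: [-0.7, 0.3, 5.5]
finger_gap: 0.0392
t 4.2 pos [542.  -89.1  82.1] q6 -0.31 gap 0.0392 F [-0.7  0.3  5.5]
turn/pi [-0.001   0.0001 -0.0004] shift now-axes [-3.518e+00 -5.400e-02 -3.000e-03] after-turn axes [-3.518 -0.058 -0.005]
```

```bash
python3 -m creep '[[[-0.2,0,0],[0,0,0]],[[-0.5,0,0],[0,0,0]],[[-0.8,0,0],[0,0,0]],[[-0.8,0,0],[0,0,0]],[[-0.6,0,0],[0,0,0]],[[-0.3,0,0],[0,0,0]],[[0,0,0],[0,0,0]]]'
python3 -c "
from h import *
delta([.548,.132,.11],0)
delta([.548,.132,.11],17.4)"
```

```text
clock: 4.78
position: [0.5425, -0.0893, 0.1635]
tool_rot: [1.219, 1.2, -1.216]
wrist_force: [0.4, 0.4, -2.8]
finger_gap: 0.0399
t 4.78 pos [542.5 -89.3 163.5] q6 -0.31 gap 0.0399 F [ 0.4  0.4 -2.8]
turn/pi [-0.0038  0.0004 -0.0012] shift now-axes [ 2.13   0.105 -8.855] after-turn axes [ 2.14   0.219 -8.851]
t 4.78 pos [542.5 -89.3 163.5] q6 -0.31 gap 0.0399 F [ 0.4  0.4 -2.8]
turn/pi [-0.1005  0.0006 -0.0011] shift now-axes [ 2.13   0.105 -8.855] after-turn axes [ 2.14   2.856 -8.38 ]
```

Clock is held (gap 40 mm, weight about 2.8 N). I'll carry it over to the tray, turning slightly on the way.

```bash
python3 -m creep '[[[0,0,-0.3],[0,0,0]],[[0,0,-0.6],[0,0,0]],[[0,0,-0.9],[0,0,0]],[[0,0,-0.9],[0,0,0]],[[0,0,-0.9],[0,0,0]],[[0,0.1,-0.9],[0,0,0]],[[0,0,-0.9],[0,0,0]],[[0,0,-0.9],[0,0,0]],[[0,0,-0.9],[0,0,0]],[[0,0,-0.7],[0,0,0]],[[0,0,-0.5],[0,0,0]],[[0,0,-0.3],[0,0,0]]]'
python3 -m creep '[[[0.1,0,0],[-0.02,0,0]],[[0.3,0,0],[-0.02,0,0]],[[0.4,0,0],[-0.02,0,0]],[[0.4,0,0],[-0.02,0,0]],[[0.4,0,0],[-0.02,0,0]],[[0.3,0,0],[0,0,0]],[[0.1,0,0],[0,0,0]],[[0,0,0],[0,0,0]],[[0,0,0],[0,0,0]]]'
python3 - <<'E'
from h import *
delta([.548,.132,.0405],17.4)
for n in("top","scene"):
    f=manip.grab_frame(n);save(n+"1",f["img"])
E
```

```text
clock: 5.78
position: [0.545, 0.1303, 0.1596]
tool_rot: [1.215, 1.207, -1.219]
wrist_force: [-0.2, 0.4, -3.1]
finger_gap: 0.04
clock: 6.53
position: [0.5465, 0.1284, 0.1113]
tool_rot: [0.985, 1.337, -0.985]
wrist_force: [0.2, -0.5, -2.5]
finger_gap: 0.0394
t 6.53 pos [546.5 128.4 111.3] q6 -0.22 gap 0.0394 F [ 0.2 -0.5 -2.5]
turn/pi [-0.0008  0.      0.    ] shift now-axes [ 2.831  0.1   -0.121] after-turn axes [ 2.831  0.1   -0.121]
```

View pics/scene1.png

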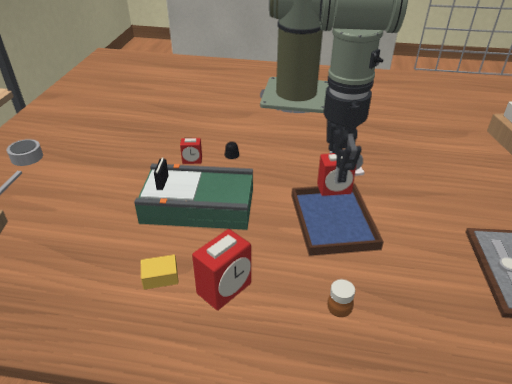

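The clock is upright in the grip at (337,173), above the tray. I'll lower it.

```bash
python3 -m creep '[[[0.3,0.05,-0.06],[0,0,0]],[[0.5,0.05,-0.06],[0,0,0]],[[0.5,0,0],[0,0,0]],[[0.5,0,0],[0,0,0]],[[0.4,0,0],[0,0,0]],[[0.3,0,0],[0,0,0]],[[0.2,0,0],[0,0,0]],[[0,0,0],[0,0,0]],[[0,0,0],[0,0,0]],[[0,0,0],[0,0,0]]]'
python3 -c "
from h import *
delta([.548,.132,.0385],17.4)"
```

```text
clock: 7.47
position: [0.5486, 0.1322, 0.0444]
tool_rot: [0.984, 1.336, -0.983]
wrist_force: [0.3, 0.6, -2.6]
finger_gap: 0.0393
t 7.47 pos [548.6 132.2  44.4] q6 -0.22 gap 0.0393 F [ 0.3  0.6 -2.6]
turn/pi [-0.0005  0.0001 -0.0004] shift now-axes [ 0.234 -0.027 -0.001] after-turn axes [ 0.234 -0.027 -0.001]
```

```bash
python3 -m creep '[[[0.1,0,0],[0,0,0]],[[0.05,0,0],[0,0,0]],[[0,0,0],[0,0,0]],[[0,0,0],[0,0,0]]]'
python3 -m creep '[[[0.06,0,0],[0,0,0]],[[0,0,0],[0,0,0]],[[0,0,0],[0,0,0]]]'
python3 -m creep '[[[0.04,0,0],[0,0,0]],[[0,0,0],[0,0,0]],[[0,0,0],[0,0,0]]]'
```

```text
clock: 7.8
position: [0.548, 0.1321, 0.0402]
tool_rot: [0.984, 1.337, -0.984]
wrist_force: [-0.1, -0.1, -1.8]
finger_gap: 0.0395
clock: 8.05
position: [0.5478, 0.1322, 0.0385]
tool_rot: [0.984, 1.337, -0.984]
wrist_force: [-0.3, 0.3, -2.4]
finger_gap: 0.0392
clock: 8.3
position: [0.5481, 0.1322, 0.0381]
tool_rot: [0.984, 1.337, -0.984]
wrist_force: [-2.7, -0.6, 2.2]
finger_gap: 0.0393
```

The force changed sign, so the clock has touched down. I'll release and retreat straight up.

```bash
python3 -m creep '[[[0,0,0],[0,0,0]],[[0,0,0],[0,0,0]],[[0,0,0],[0,0,0]],[[0,0,0],[0,0,0]],[[0,0,0],[0,0,0]],[[0,0,0],[0,0,0]],[[0,0,0],[0,0,0]],[[0,0,0],[0,0,0]]]' 1
python3 -m creep '[[[-0.4,0,0],[0,0,0]],[[-0.8,0,0],[0,0,0]],[[-1,0,0],[0,0,0]],[[-1,0,0],[0,0,0]],[[-1,0,0],[0,0,0]],[[-0.8,0,0],[0,0,0]],[[-0.4,0,0],[0,0,0]],[[0,0,0],[0,0,0]]]'
python3 - <<'E'
from h import *
st=manip.state()
f=manip.grab_frame("scene");save("scene2",cv2.resize(f["img"][120:270,130:400],None,fx=2.9,fy=2.9,interpolation=cv2.INTER_CUBIC))
f=manip.grab_frame("wrist");save("w2",f["img"])
delta([.5575,-.2175,.14],95.2)
E
```

```text
clock: 8.97
position: [0.5479, 0.1321, 0.0375]
tool_rot: [0.984, 1.337, -0.984]
wrist_force: [-0.7, -0.1, -0.2]
finger_gap: 0.0851
clock: 9.63
position: [0.5502, 0.1324, 0.1763]
tool_rot: [0.987, 1.332, -0.979]
wrist_force: [0.3, -0.1, -0.1]
finger_gap: 0.0854
t 9.73 pos [547.6 132.1 172.3] q6 -0.22 gap 0.0854 F [ 0.1  0.3 -0.4]
turn/pi [-4.327e-01 -1.000e-04  0.000e+00] shift now-axes [ 1.292 -3.785 13.469] after-turn axes [  1.292 -13.963  -0.875]
```

View pics/scene2.png

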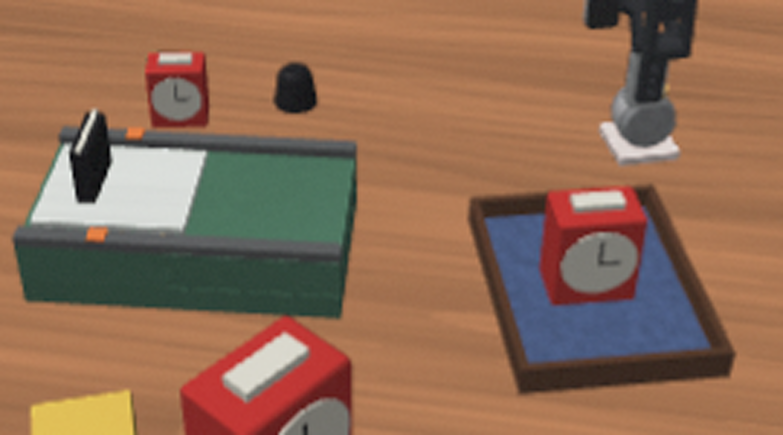

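View pics/w2.png

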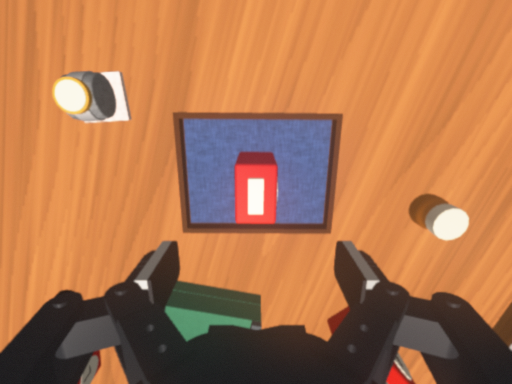

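```bash
python3 -m creep '[[[0,0,0],[0.038,0,0]],[[0,0,0],[0.038,0,0]],[[0,0,0],[0.038,0,0]],[[0,0,0],[0.038,0,0]],[[0,0,0],[0.038,0,0]],[[0,0,0],[0.038,0,0]],[[0,0,0],[0.038,0,0]],[[0,0,0],[0.038,0,0]],[[0,0,0],[0.038,0,0]],[[0,0,0],[0.038,0,0]],[[0,0,0],[0.038,0,0]],[[0,0,0],[0.038,0,0]]]'
python3 -m creep '[[[0,0,0],[0.037,0,0]],[[0,0,0],[0.037,0,0]],[[0,0,0],[0.037,0,0]],[[0,0,0],[0,0,0]]]'
python3 - <<'E'
from h import *
delta([.5575,-.2175,.14],-84.8)
st=manip.state();f=manip.grab_frame("top");save("top2",cv2.resize(f["img"][140:330,120:390],None,fx=2.9,fy=2.9,interpolation=cv2.INTER_CUBIC))
E
```

```text
clock: 10.73
position: [0.5462, 0.132, 0.1698]
tool_rot: [1.976, 0.438, -1.986]
wrist_force: [-0.2, -0.8, 0.5]
finger_gap: 0.0856
clock: 11.07
position: [0.5463, 0.132, 0.17]
tool_rot: [2.17, 0.098, -2.181]
wrist_force: [0.6, -0.0, -0.1]
finger_gap: 0.0853
t 11.07 pos [546.3 132.  170. ] q6 1.56 gap 0.0853 F [ 0.6 -0.  -0.1]
turn/pi [-0.0003  0.0015  0.    ] shift now-axes [ 1.202 13.962  0.801] after-turn axes [ 1.198 13.961  0.821]
```

View pics/top2.png

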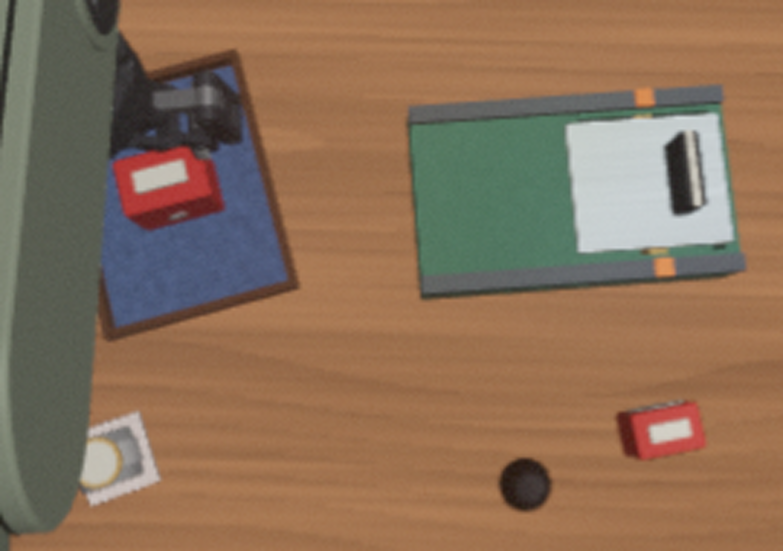

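The clock stands upright near the tray's centre at (168,185), clear of the walls, and the shutter is still shut. Next is the fin.

```bash
python3 -m creep '[[[0,0.5,0],[0,0,0]],[[0,1,0.1],[0,0,0]],[[0,1,0.1],[0,0,0]],[[0,1,0.1],[0,0,0]],[[0,1,0.1],[0,0,0]],[[0,1,0.1],[0,0,0]],[[0,1,0.1],[0,0,0]],[[0,1,0.1],[0,0,0]],[[0,1,0.1],[0,0,0]],[[0,1,0],[0,0,0]],[[0,1,0],[0,0,0]],[[0,1,0],[0,0,0]]]'
python3 -m creep '[[[0,1,0],[0,0,0]],[[0,1,0],[0,0,0]],[[0,0.46,0],[0,0,0]],[[0,0,0],[0,0,0]],[[0,0,0],[0,0,0]],[[0,0,0],[0,0,0]]]'
python3 - <<'E'
from h import *
st=manip.state();f=manip.grab_frame("wrist");save("w3",f["img"])
delta([.5575,-.2175,.063],-84.8,st)
E
```

```text
clock: 12.12
position: [0.5535, -0.158, 0.1719]
tool_rot: [2.172, 0.102, -2.175]
wrist_force: [0.2, 0.3, 0.8]
finger_gap: 0.0848
clock: 12.62
position: [0.5595, -0.216, 0.1721]
tool_rot: [2.173, 0.102, -2.176]
wrist_force: [0.4, 0.2, -0.5]
finger_gap: 0.0853
t 12.62 pos [ 559.5 -216.   172.1] q6 0.96 gap 0.0853 F [ 0.4  0.2 -0.5]
turn/pi [0.0007 0.0003 0.0004] shift now-axes [4.363 0.057 0.081] after-turn axes [4.363 0.051 0.085]
```

View pics/w3.png

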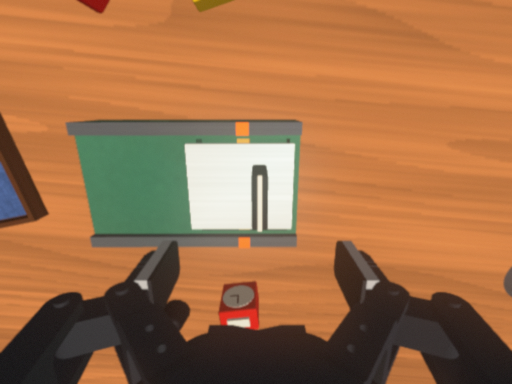

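```bash
python3 - <<'E'
from h import *
st=manip.state();f=manip.grab_frame("wrist")
for u,v,z in((260,176,.101),(260.5,230,.101),(242.5,129,.058),(244.5,243,.058)):print((onz(f,u,v,z,st)*1000).round(1))
E
```

```text
[ 582.7 -216.8  101. ]
[ 534.1 -221.9  101. ]
[ 615.6 -197.5   58. ]
[ 496.6 -208.9   58. ]
```

```bash
python3 -m creep '[[[0.5,0.05,0.05],[0,0,0]],[[0.7,0.05,0],[0,0,0]],[[0.7,0,0],[0,0,0]],[[0.7,0,0],[0,0,0]],[[0.6,0,0],[0,0,0]],[[0.5,0,0],[0,0,0]],[[0.4,0,0],[0,0,0]],[[0,0,0],[0,0,0]],[[0,0,0],[0,0,0]],[[0,0,0],[0,0,0]]]'
python3 - <<'E'
from h import *
delta([.558,-.219,.065],-84.8)
E
```

```text
clock: 13.55
position: [0.5597, -0.2201, 0.0708]
tool_rot: [2.175, 0.099, -2.172]
wrist_force: [0.5, -0.1, 0.1]
finger_gap: 0.0855
t 13.55 pos [ 559.7 -220.1   70.8] q6 0.96 gap 0.0855 F [ 0.5 -0.1  0.1]
turn/pi [ 0.0004 -0.0004 -0.0003] shift now-axes [ 0.233 -0.05   0.064] after-turn axes [ 0.233 -0.049  0.063]
```

```bash
python3 -m creep '[[[0.2,-0.04,0.06],[0,0,0]],[[0,0,0],[0,0,0]],[[0,0,0],[0,0,0]]]'
python3 -m creep '[[[0,0,0],[0,0,0]],[[0,0,0],[0,0,0]],[[0,0,0],[0,0,0]],[[0,0,0],[0,0,0]],[[0,0,0],[0,0,0]],[[0,0,0],[0,0,0]],[[0,0,0],[0,0,0]],[[0,0,0],[0,0,0]],[[0,0,0],[0,0,0]],[[0,0,0],[0,0,0]],[[0,0,0],[0,0,0]],[[0,0,0],[0,0,0]]]' 0
python3 - <<'E'
from h import *
delta([.558,-.219,.065],-84.8)
E
```

```text
clock: 13.8
position: [0.5574, -0.219, 0.0653]
tool_rot: [2.175, 0.1, -2.174]
wrist_force: [0.0, -0.7, 0.3]
finger_gap: 0.0854
clock: 14.8
position: [0.5574, -0.2187, 0.0652]
tool_rot: [2.175, 0.1, -2.175]
wrist_force: [-1.0, 2.6, 3.5]
finger_gap: 0.0135
t 14.8 pos [ 557.4 -218.7   65.2] q6 0.96 gap 0.0135 F [-1.   2.6  3.5]
turn/pi [0.0003 0.     0.0002] shift now-axes [ 0.008  0.016 -0.024] after-turn axes [ 0.008  0.016 -0.024]
```

Gripped the fin (gap 13.5 mm). I'll slide it slowly in two stages.

```bash
python3 -m creep '[[[0,-0.1,0],[0,0,0]],[[0,-0.2,0],[0,0,0]],[[0,-0.2,0],[0,0,0]],[[0,-0.2,0],[0,0,0]],[[0,-0.2,0],[0,0,0]],[[0,-0.2,0],[0,0,0]],[[0,-0.2,0],[0,0,0]],[[0,-0.2,0],[0,0,0]],[[0,-0.1,0],[0,0,0]],[[0,0,0],[0,0,0]],[[0,0,0],[0,0,0]],[[0,0,0],[0,0,0]]]'
python3 - <<'E'
from h import *
p0=np.array([.5574,-.2187,.0652]);a=np.radians(5.2)
delta(p0+.05*np.array([-np.sin(a),np.cos(a),0]),-84.8)
E
```

```text
clock: 15.8
position: [0.5537, -0.1806, 0.0652]
tool_rot: [2.173, 0.096, -2.172]
wrist_force: [-1.5, -6.8, -0.0]
finger_gap: 0.0136
t 15.8 pos [ 553.7 -180.6   65.2] q6 1.02 gap 0.0136 F [-1.5 -6.8 -0. ]
turn/pi [ 0.0004 -0.0001 -0.001 ] shift now-axes [-0.002 -0.469 -0.008] after-turn axes [-0.    -0.469 -0.007]
```

```bash
python3 -m creep '[[[0,-0.1,0],[0,0,0]],[[0,-0.15,0],[0,0,0]],[[0,-0.12,0],[0,0,0]],[[0,-0.1,0],[0,0,0]],[[0,0,0],[0,0,0]],[[0,0,0],[0,0,0]],[[0,0,0],[0,0,0]],[[0,0,0],[0,0,0]],[[0,0,0],[0,0,0]],[[0,0,0],[0,0,0]],[[0,0,0],[0,0,0]],[[0,0,0],[0,0,0]]]'
python3 - <<'E'
from h import *
p0=np.array([.5574,-.2187,.0652]);a=np.radians(5.2)
delta(p0+.05*np.array([-np.sin(a),np.cos(a),0]),-84.8)
f=manip.grab_frame("scene");save("s3",cv2.resize(f["img"][120:270,130:400],None,fx=2.9,fy=2.9,interpolation=cv2.INTER_CUBIC))
f=manip.grab_frame("wrist");save("w4",f["img"])
f=manip.grab_frame("top");save("t3",cv2.resize(f["img"][80:330,130:390],None,fx=2.3,fy=2.3,interpolation=cv2.INTER_CUBIC))
E
```

```text
clock: 16.8
position: [0.5527, -0.1694, 0.0652]
tool_rot: [2.173, 0.096, -2.172]
wrist_force: [-2.1, -7.6, -0.4]
finger_gap: 0.013
t 16.8 pos [ 552.7 -169.4   65.2] q6 1.04 gap 0.013 F [-2.1 -7.6 -0.4]
turn/pi [ 0.0003 -0.0001 -0.0012] shift now-axes [-0.    -0.02  -0.009] after-turn axes [-0.    -0.02  -0.009]
```

View pics/s3.png

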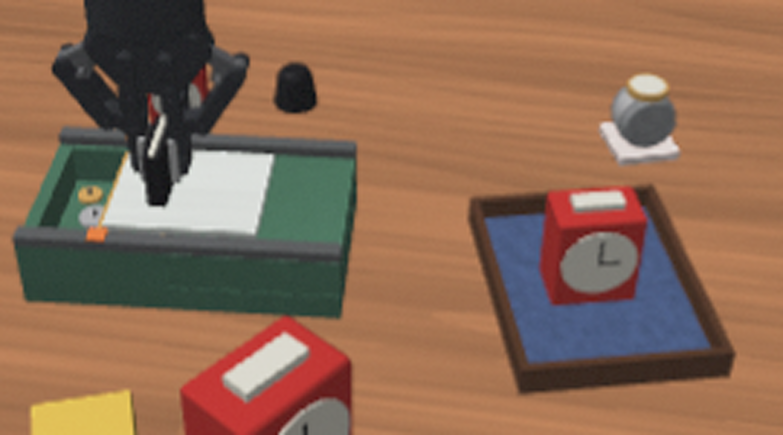

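View pics/t3.png

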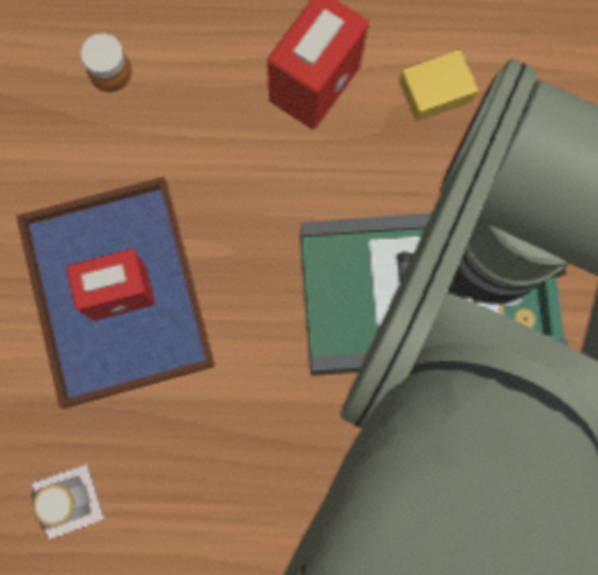

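View pics/w4.png

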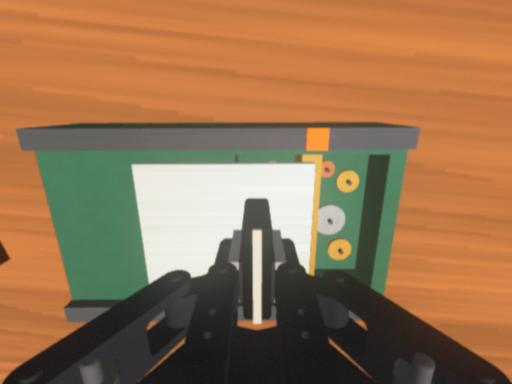

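The shutter's rear edge (wrist pixel column 314) is over the brass strip, level with the orange mark (307–330). TCP travel reads 49.5 mm. I'll hold a little longer, then hand in.

```bash
python3 -m creep '[[[0,0,0],[0,0,0]],[[0,0,0],[0,0,0]],[[0,0,0],[0,0,0]],[[0,0,0],[0,0,0]],[[0,0,0],[0,0,0]],[[0,0,0],[0,0,0]],[[0,0,0],[0,0,0]],[[0,0,0],[0,0,0]]]'
python3 - <<'E'
from h import *
print(manip.job_done())
E
```

```text
clock: 17.62
position: [0.5527, -0.1694, 0.0652]
tool_rot: [2.173, 0.096, -2.172]
wrist_force: [-2.0, -6.9, -0.1]
finger_gap: 0.0134
the job is handed in; nothing more can be done
None
```

I moved the mid-sized red clock from the case deck into the tray and let go of it. I then slid the shutter by its fin to half open and handed the job in at 17.6 s, still gripping it. The hand-in gave no verdict.

- **Clock:** in the last scene and top pictures it stands upright and released near the tray's centre, clear of the walls.
- **Shutter:** the gripper moved 49.5 mm and then held steady, with 13 mm between the jaws on the fin. In the wrist picture the rear edge lies over the brass divider, level with the orange mark. The first compartment is open and the second is covered.
- **Spring force:** the wrist sensor read 6.9 to 7.6 N along the slide, slightly under the 8 N expected at half travel. It points to about 40 to 46 mm of travel. The position reading and the picture both agree with half open, so I relied on those.
- **Bystanders:** the watch, jar and yellow box look unmoved in the last pictures, and the loupe does too in the scene view (the arm hides it from above). I judged this by eye and did not measure it.

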